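Set the pull-out study timer to the finish tab

ROBOT

A 6-joint arm with a two-finger parallel gripper is mounted at the origin on the work surface. World frame = base frame: x ahead of the robot, y to its left, z up, the work surface at z = 0. Lengths are in mm, angles in rad, forces in N, time in s.
With the tool pointing down it reaches from about 400 to 925 mm from the base axis. Payload 12.5 kg.
Tool frame: the origin (TCP) lies on the centre line of the jaws, within the pads' length; the fingertips stand 19 mm ahead of it and the grasp point (between the pads) is the TCP; y points along the fingers, x is the direction in which the jaws open and shut, and the axes are right-handed (so a half turn about y gives the same grasp; the last joint's range is limited). The gripper opens to 95 mm and grips with 3 to 60 N. Pads are 20 mm wide; open, the fingers measure 119 mm over their backs; the gripper's body (75 mm by 180 mm) begins 59 mm behind the grasp point.
Start: joints at [-1.43, 0.491, 1.559, -0, 1.092, -0.106], TCP at [152.711, -606.073, 233.661] pointing down, gripper open.
Joint ranges: [-3.1, 3.1], [-0.84, 2.19], [0.05, 2.79], [-1.13, 4.28], [0.06, 2.93], [-2.69, 2.69]. Speed limits (rad/s): [2.22, 2.22, 2.79, 3.14, 3.14, 3.14].

INTERFACE

Orientations are given as [roll, pitch, yaw] about the fixed x, y, z axes, in that order (R = Rz(yaw) Ry(pitch) Rx(roll)).
In Python, from cell import env gives the robot as it stands. The module is installed in compiled form; this text tells all that it offers.
- The arm moves only by the tool move_arm, never from a script. Its argument "rows" is a list of rows, each an object of numbers: "tx", "ty", "tz": the shift along the tool's x, y, z in cm; "rx", "ry", "rz": the turn, a rotation vector about the tool's x, y, z in rad; "grip": the opening in per cent of the stroke, from 0 (shut) to 100 (fully open). In form: [{"tx": .., "ty": .., "tz": .., "rx": .., "ry": .., "rz": .., "grip": ..}, ...]. A call has 1 to 10 rows; each row shifts and turns the commanded pose from where the row before left it, along the tool's axes as they then stand; what a row does not reach is not made up. A row lasts 1/12 s, in which the tool goes at most 41.7 mm and 7.16 degrees, less where a joint would pass 70% of its speed; a pose out of reach is approached as far as the arm can. A call is refused whole if a number of a shift passes 4.17 or a number of a turn 0.125, either way. A call with a gripper value outside its range is refused whole. The fingers move at their own pace and stop on an object; the grip force is fixed at half the most. Time passes only in rows, so rows that do not move let the fingers close. It gives the time, the measured TCP pose, the force and the opening at its end, in the units of the state.
- env.state(): the state, without advancing time (a new reading comes with each control period).
- env.read_camera(name): name is "side" or "top"; returns (picture, depth): 420x560x3 uint8, blue, green, red; 420x560 float32, mm along the optical axis (not along the pixel's ray), 0 where there is no reading.
- env.calibration(name): a dict with "vertical_fov" (degrees; the focal length in pixels is half the picture's height over the tangent of half this angle, whatever the lens; pixels are square), "cx", "cy" (the principal point, pixels), "eye" and "rotation" of the camera in the world. Camera axes: x right, y up, looking along -z (the intrinsics and any distortion apply to the point x, -y, -z); pixel columns grow to the right and rows downward; lengths in mm; the calibration is good to about 2 mm. A picture is of the moment at which its call begins. calibration takes no time and is no camera call.
- env.job_done(): hands the job in, once; it reports no verdict.
The state is a dict: "t": time; "joints": joint angles; "qvel": joint speeds; "tau": joint torques, N m; "eef_pos": TCP position; "tcp_rot": TCP orientation; "ft_force": force on the tool from outside, world axes, zero at the start; "moment": the same for the moment, N m; "opening": opening from 0.0 (shut) to 1.0 (fully open).
Only numpy, scipy, OpenCV 4.12 (cv2) and the standard library are available. Lean on these libraries where they do the work, as an engineer would, in place of code of your own. Each camera call takes 0.05 s, during which the arm holds its last target.

TASK

Set the homework timer: pull its knob up until it clicks out, turn it until its pointer stands at the little tab on the dial rim, then push the knob back fully in so that it locks there. Leave the tab and the other things on the desk where they are.

Things in the scene. Friction and masses are not known exactly. Their poses are not given: they have to be found in the camera images.
- timer: study timer fixed to the table: white box 156 x 156 mm with rounded edges, flat pale dial plate (148 mm across) on top at 48 mm above the table. Origin: centre of its underside, straight below the knob's axis; z up; x is the zero direction of the dial, away from the robot at yaw 0
- pull (a joint): how far the knob is pulled up (m): 0 pushed fully in (locked; it may read up to 1 mm below 0), 0.012 fully out. It snaps over at half travel and stays in or out by itself; about 12 N pulls it out or pushes it in. In, a clutch holds the knob against turning (it slips only if forced with about 0.4 N m); out, it turns with about 0.03 N m and stays where it is left
- turn (a joint): angle of the knob's pointer (rad) from the timer's x axis, growing anticlockwise seen from above; stops at -2.6 and 2.6
- tab (a joint): angle of the finish tab (rad), same zero and direction as joint turn. The tab is a dark plastic block, 13 x 10 mm with a 4 mm wide nose pointing at the knob, its top 8 mm above the dial plate, from 51 to 70 mm off the knob's axis; stiff (0.25 N m) but could be knocked round
- knob_cap (a point): centre of the knob's flat top, on its upright axis, 89 mm above the table when in and 101 mm when out. The knob is a ribbed dark drum, 40 mm across and 34 mm tall, for gripping at any angle; below it is a flat bare-metal skirt, 68 mm across and 6 mm thick, that turns with it. The drum's underside meets the skirt 34 mm below this point
- pointer_tip (a point): tip of the knob's dark pointer, a 6 mm wide raised bar on the skirt reaching beyond its rim, 50 mm from the axis, 34 mm below the knob's top; a thin line on the knob's top points the same way
- tab_mark (a point): the point, at the tip of the tab's nose 50 mm from the axis, where the pointer's tip must stand (same height as the pointer tip when the knob is in)
- glass_cube: solid clear glass cube of 45 mm near the timer, loose; origin: centre of its underside
- pen_cup: green ceramic pen cup, 80 mm across, 95 mm high, pens to 165 mm, loose; origin: centre of its underside
- eraser: white eraser 45 x 22 x 12 mm, loose; origin: centre of its underside
- ruler: wooden ruler 200 x 30 x 4 mm lying flat, loose; origin: centre of its underside
Things that resemble listed ones, but are neither listed nor needed, are in the scene too. What is shaped like the timer but green or pink is not meant.

How it is judged (in metres and radians):
On the way, in this order (a step that is already met when the one before it is completed fails the run):
1. the knob is pulled out, at least 9 mm (value of joint pull above 0.009 m), for 0.1 s.
2. while out, the knob is turned until its pointer's tip is within 6 mm of the tab's mark, seen from above (value of joint pull above 0.008 m and horizontal distance between pointer_tip and tab_mark below 0.006 m), for 0.2 s.
3. the knob is pushed back in with its pointer at the tab (value of joint pull below 0.002 m and horizontal distance between pointer_tip and tab_mark below 0.006 m), for 0.2 s.
At the end, for the whole second after the job is handed in: the knob is fully in (within 2 mm), its pointer's tip within 6 mm of the tab's mark seen from above, and the tab is where it was (within 6 mm) (all of step 3 and distance of tab_mark from where it was at the start of the episode below 0.006 m); the robot touches nothing.
It fails at once if the tab is pushed round by more than 6 mm (distance of tab_mark from where it was at the start of the episode above 0.006 m).
It fails at once if the glass cube, pen cup, eraser or ruler is shifted by more than 25 mm (distance of any of glass_cube, pen_cup, eraser, ruler from where it was at the start of the episode above 0.025 m).
It also fails if it takes over 38 s, if anything falls off the work surface, if the arm or the gripper's body presses on something with over 40 N, if the wrist force passes 120 N, or if a joint passes its speed limit or range.

## Working session

There is one attempt and no reset: what is moved stays moved. The work goes in short steps, Python scripts to look and compute and a tool call to move; the robot and the scene stay as the last step left them, time stands still between calls to the robot, and variables do not carry over. Pictures are saved under pics/ and viewed, and the job is handed in when it is done.

Besides the shell and the picture viewer there is one more tool, called as name(argument=value, ...) on one line, values as JSON. move_arm: Moves the arm, as the interface text tells. Its arguments: {"type":"object","properties":{"rows":{"type":"array"}},"required":["rows"]}

```bash
mkdir -p pics; python3 - <<'E'
from cell import env
import cv2,numpy as np
for n in("side","top"):
    p,d=env.read_camera(n); cv2.imwrite(f"pics/{n}0.png",p); np.save(f"{n}0.npy",d); print(n,env.calibration(n))
print(env.state())
E
```

```text
side {'vertical_fov': 44.48004133999762, 'cx': 284.31990320474927, 'cy': 213.04821737425522, 'eye': array([-49.22161552, 656.77903641, 714.06691344]), 'rotation': array([ 0.98652507, -0.00265477, -2.46862182])}
top {'vertical_fov': 56.53457393469207, 'cx': 275.81737775108587, 'cy': 212.35977568843887, 'eye': array([445.53315519, -47.54051244, 895.45646744]), 'rotation': array([ 0.11060681, -0.00378841, -1.5862063 ])}
{'t': 0.1, 'joints': array([-1.42958346e+00,  4.91459116e-01,  1.55936561e+00, -7.63510298e-06,
        1.09172278e+00, -1.05637624e-01]), 'qvel': array([ 0.00074757, -0.00169557, -0.00189116,  0.00163732,  0.00018159,
        0.00015244]), 'tau': array([ 2.20934264e-03, -6.13623977e+01, -2.58609027e+01,  6.93385117e-02,
        4.70335793e-02, -3.70623161e-05]), 'eef_pos': array([ 152.68979095, -605.86332299,  233.15302227]), 'tcp_rot': array([-1.57070238e+00,  9.50240040e-04, -1.32394227e+00]), 'ft_force': array([-0.5284072 ,  0.56381985, -0.15279236]), 'moment': array([-0.01386295,  0.02083897,  0.04290327]), 'opening': 0.9985064289663942}
```

View pics/top0.png

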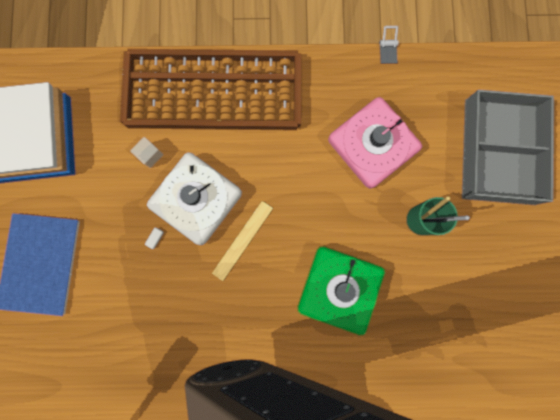

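View pics/side0.png

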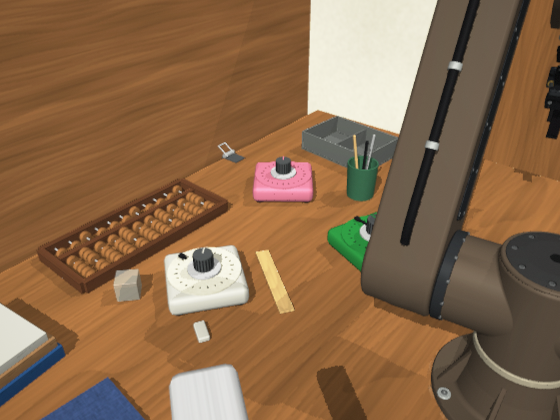

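The white timer is at about (193,197) in the top view. Its tab is near (192,170) and the pointer runs towards (210,185). I'll zoom in and build projection helpers.

```bash
cat > h.py <<'E'
import numpy as np,cv2
from cell import env
from scipy.spatial.transform import Rotation as R
def cam(n):
    c=env.calibration(n); f=210/np.tan(np.radians(c["vertical_fov"])/2)
    return f,c["cx"],c["cy"],np.array(c["eye"]),R.from_euler("xyz",c["rotation"]).as_matrix()
def ray(n,u,v):
    f,cx,cy,e,M=cam(n); return e,M@np.array([(u-cx)/f,-(v-cy)/f,-1.])
def atz(n,u,v,z):
    e,d=ray(n,u,v); return e+d*(z-e[2])/d[2]
def atd(n,u,v,dep):
    e,d=ray(n,u,v); return e+d*dep
def proj(n,p):
    f,cx,cy,e,M=cam(n); q=M.T@(np.asarray(p,float)-e); return cx+f*q[0]/-q[2], cy-f*q[1]/-q[2]
def crop(n,p,u,v,w,k,fn):
    q=p[v-w:v+w,u-w:u+w]; cv2.imwrite(fn,cv2.resize(q,None,fx=k,fy=k,interpolation=cv2.INTER_CUBIC))
E
python3 - <<'E'
from h import *
p=cv2.imread("pics/top0.png");d=np.load("top0.npy")
crop("top",p,194,198,50,6,"pics/ct0.png")
p2=cv2.imread("pics/side0.png");d2=np.load("side0.npy")
crop("side",p2,205,275,50,6,"pics/cs0.png")
for n,dd,u,v in(("top",d,191,195),("top",d,180,215),("top",d,300,200),("side",d2,203,254),("side",d2,185,285),("side",d2,130,360)):
    print(n,u,v,atd(n,u,v,dd[v,u]).round(1))
E
```

```text
top 191 195 [574.1 124.3  89.4]
top 180 215 [537.  156.8  47.6]
top 300 200 [ 5.728e+02 -1.089e+02  3.000e-01]
side 203 254 [575.  128.8  86.3]
side 185 285 [570.  186.2  47.7]
side 130 360 [5.417e+02 3.474e+02 3.000e-01]
```

View pics/ct0.png

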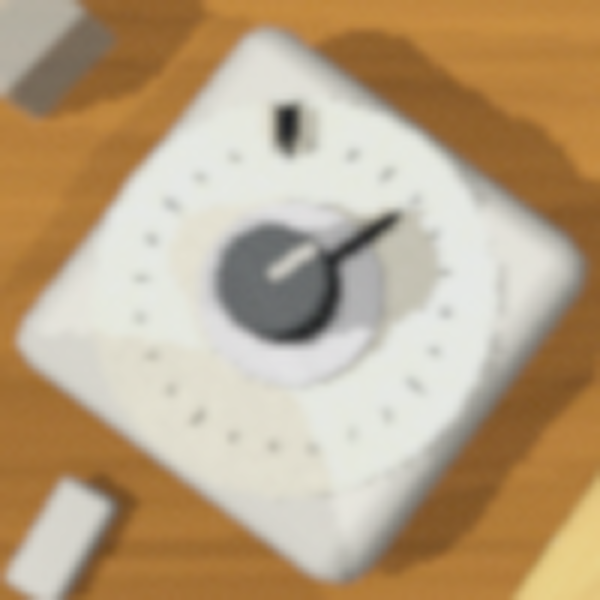

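View pics/cs0.png

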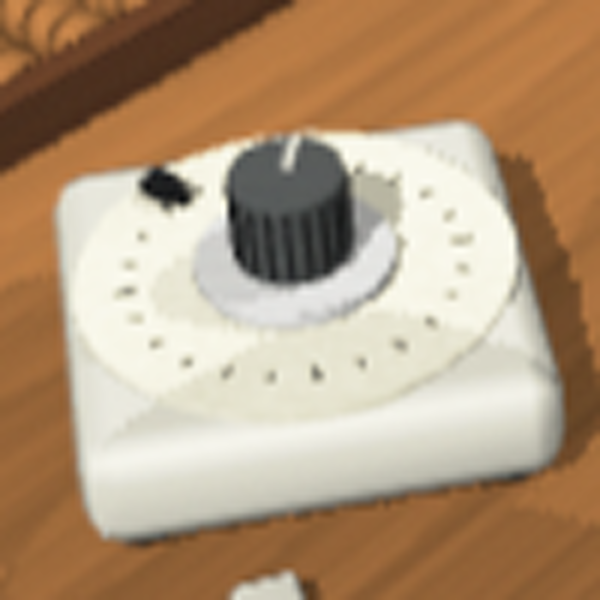

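```bash
python3 - <<'E'
from h import *
c=lambda x,y:(144+(x+.5)/6-.5,148+(y+.5)/6-.5)
K=atz("top",*c(275,280),89); print("knob top",K)
S=atz("top",*c(295,292),55); print("skirt",S)
print("dial",atz("top",*c(294,299),48))
T=atz("top",*c(401,213),55); N=atz("top",*c(288,156),55)
for C in(K,S):
  for P in(T,N):
    v=P-C; print(np.hypot(*v[:2]),np.degrees(np.arctan2(v[1],v[0])))
for n in("top","side"):
  d=np.load(n+"0.npy"); f,cx,cy,e,M=cam(n)
  vv,uu=np.mgrid[0:420,0:560]
  P=e+(np.stack([(uu-cx)/f,-(vv-cy)/f,-np.ones_like(uu)],-1)*d[...,None])@M.T
  near=np.hypot(P[...,0]-K[0],P[...,1]-K[1])<35
  q=P[near&(P[...,2]>86)]; print(n,len(q),q.mean(0),q.min(0),q.max(0))
  # all heights near
  nr=np.hypot(P[...,0]-K[0],P[...,1]-K[1])<200
  q=P[nr&(P[...,2]>95)&(d>0)]; print(len(q), q.mean(0) if len(q) else '')
  # dial plate
  q=P[nr&(abs(P[...,2]-48)<2.5)]; print("plate",q.mean(0), q.min(0),q.max(0))
cs=lambda x,y:(155+(x+.5)/6-.5,225+(y+.5)/6-.5)
print("side knob",atz("side",*cs(290,168),89),"nose",atz("side",*cs(197,192),55))
E
```

```text
knob top [575.75992228 127.70698001  89.        ]
skirt [576.74572538 127.81792534  55.        ]
dial [575.25989033 129.62246406  48.        ]
48.216428263399465 -52.33720007840648
51.24622600463717 3.4278264700288017
47.709456063464444 -53.35584874518835
50.2555797475611 3.3687647609195164
top 275 [576.32164493 130.06778954  88.88560173] [557.17919842 110.26930611  86.1724104 ] [595.86803437 149.98096922  92.40253686]
0 
plate [580.23319719 136.44546117  47.94651171] [479.72093845  34.6031914   45.5013417 ] [711.13185895 267.95526099  50.49292329]
side 203 [573.90473674 131.45756868  88.10130742] [554.23666796 111.08515297  86.00439377] [594.49751235 151.17274097  91.07084531]
0 
plate [568.17015032 141.90954161  47.43367471] [481.16594481  38.5821752   45.50193655] [706.8944263  265.00418846  50.4988117 ]
side knob [575.73675344 128.02621637  89.        ] nose [624.89944319 128.60406759  55.        ]
```

move_arm(rows=[{"tx":-2,"tz":3.6},{"tx":-2,"tz":3.6},{"tx":-2,"tz":3.6},{"tx":-2,"tz":3.6},{"tx":-2,"tz":3.6},{"tx":-2,"tz":3.6},{"tx":-2,"tz":3.6},{"tx":-2,"tz":3.6},{"tx":-2,"tz":3.6},{"tx":-2,"tz":3.6}])

```text
validation failed for argument at $.ro...
```

move_arm(rows=[{"tx":-3.4,"tz":1.9},{"tx":-3.4,"tz":1.9},{"tx":-3.4,"tz":1.9},{"tx":-3.4,"tz":1.9},{"tx":-3.4,"tz":1.9},{"tx":-3.4,"tz":1.9},{"tx":-3.4,"tz":1.9},{"tx":-3.4,"tz":1.9},{"tx":-3.4,"tz":1.9},{"tx":-3.4,"tz":1.9}])

```text
validation failed for argument at $.ro...
```

move_arm(rows=[{"tx":-3.4,"tz":1.9,"ry":-0.12},{"ry":-0.12},{"ry":-0.12},{"ry":-0.12},{"ry":-0.12},{"ry":-0.12},{"ry":-0.12},{"ry":-0.12},{"ry":-0.12},{"ry":-0.12}])

```text
validation failed for argument at $.ro...
```

move_arm(rows=[{"ry":-0.12},{"ry":-0.12},{"ry":-0.13}])

```text
validation failed for argument at $.ro...
```

move_arm(rows=[{"tx":-2,"ty":0,"tz":3.6,"rx":0,"ry":0,"rz":0,"grip":100},{"tx":-2,"ty":0,"tz":3.6,"rx":0,"ry":0,"rz":0,"grip":100}])

```text
t: 0.27
eef_pos: [212.2, -549.6, 232.8]
tcp_rot: [-1.571, 0.001, -1.327]
ft_force: [0.8, -0.7, -0.6]
opening: 1.0
```

move_arm(rows=[{"tx":-2,"ty":0,"tz":3.6,"rx":0,"ry":0,"rz":0,"grip":100},{"tx":-2,"ty":0,"tz":3.6,"rx":0,"ry":0,"rz":0,"grip":100},{"tx":-2,"ty":0,"tz":3.6,"rx":0,"ry":0,"rz":0,"grip":100},{"tx":-2,"ty":0,"tz":3.6,"rx":0,"ry":0,"rz":0,"grip":100},{"tx":-2,"ty":0,"tz":3.6,"rx":0,"ry":0,"rz":0,"grip":100},{"tx":-2,"ty":0,"tz":3.6,"rx":0,"ry":0,"rz":0,"grip":100},{"tx":-2,"ty":0,"tz":3.6,"rx":0,"ry":0,"rz":0,"grip":100},{"tx":-2,"ty":0,"tz":3.6,"rx":0,"ry":0,"rz":0,"grip":100}])

```text
t: 0.93
eef_pos: [454.0, -322.4, 233.5]
tcp_rot: [-1.571, 0.0, -1.324]
ft_force: [0.0, -1.0, -0.3]
opening: 1.0
```

move_arm(rows=[{"tx":-3.4,"ty":0,"tz":1.9,"rx":0,"ry":0,"rz":0,"grip":100},{"tx":-3.4,"ty":0,"tz":1.9,"rx":0,"ry":0,"rz":0,"grip":100},{"tx":-3.4,"ty":0,"tz":1.9,"rx":0,"ry":0,"rz":0,"grip":100},{"tx":-3.4,"ty":0,"tz":1.9,"rx":0,"ry":0,"rz":0,"grip":100},{"tx":-3.4,"ty":0,"tz":1.9,"rx":0,"ry":0,"rz":0,"grip":100},{"tx":-3.4,"ty":0,"tz":1.9,"rx":0,"ry":0,"rz":0,"grip":100},{"tx":-3.4,"ty":0,"tz":1.9,"rx":0,"ry":0,"rz":0,"grip":100},{"tx":-3.4,"ty":0,"tz":1.9,"rx":0,"ry":0,"rz":0,"grip":100},{"tx":-3.4,"ty":0,"tz":1.9,"rx":0,"ry":0,"rz":0,"grip":100},{"tx":-3.4,"ty":0,"tz":1.9,"rx":0,"ry":0,"rz":0,"grip":100}])

```text
t: 1.77
eef_pos: [554.1, 53.9, 233.5]
tcp_rot: [-1.571, -0.0, -1.324]
ft_force: [0.7, -0.5, 1.0]
opening: 1.002
```

move_arm(rows=[{"tx":-3.4,"ty":0,"tz":1.9,"rx":0,"ry":-0.12,"rz":0,"grip":100},{"tx":0,"ty":0,"tz":0,"rx":0,"ry":-0.12,"rz":0,"grip":100},{"tx":0,"ty":0,"tz":0,"rx":0,"ry":-0.12,"rz":0,"grip":100},{"tx":0,"ty":0,"tz":0,"rx":0,"ry":-0.12,"rz":0,"grip":100},{"tx":0,"ty":0,"tz":0,"rx":0,"ry":-0.12,"rz":0,"grip":100},{"tx":0,"ty":0,"tz":0,"rx":0,"ry":-0.12,"rz":0,"grip":100},{"tx":0,"ty":0,"tz":0,"rx":0,"ry":-0.12,"rz":0,"grip":100},{"tx":0,"ty":0,"tz":0,"rx":0,"ry":-0.12,"rz":0,"grip":100},{"tx":0,"ty":0,"tz":0,"rx":0,"ry":-0.12,"rz":0,"grip":100},{"tx":0,"ty":0,"tz":0,"rx":0,"ry":-0.12,"rz":0,"grip":100}])

```text
t: 2.6
eef_pos: [564.1, 89.5, 233.3]
tcp_rot: [-1.571, 0.001, -0.118]
ft_force: [0.3, 0.8, 0.3]
opening: 1.002
```

move_arm(rows=[{"tx":0,"ty":0,"tz":0,"rx":0,"ry":-0.12,"rz":0,"grip":100},{"tx":0,"ty":0,"tz":0,"rx":0,"ry":-0.12,"rz":0,"grip":100},{"tx":0,"ty":0,"tz":0,"rx":0,"ry":-0.12,"rz":0,"grip":100},{"tx":0,"ty":0,"tz":0,"rx":0,"ry":0,"rz":0,"grip":100},{"tx":0,"ty":0,"tz":0,"rx":0,"ry":0,"rz":0,"grip":100}])

```text
t: 3.02
eef_pos: [564.1, 89.5, 233.4]
tcp_rot: [-1.571, 0.001, 0.232]
ft_force: [-0.4, 0.3, 0.0]
opening: 1.002
```

move_arm(rows=[{"tx":2.04,"ty":0,"tz":3.5,"rx":0,"ry":0,"rz":0,"grip":80},{"tx":0,"ty":3.5,"tz":0,"rx":0,"ry":0,"rz":0,"grip":80},{"tx":0,"ty":3.5,"tz":0,"rx":0,"ry":0,"rz":0,"grip":80},{"tx":0,"ty":2.0,"tz":0,"rx":0,"ry":0,"rz":0,"grip":80},{"tx":0,"ty":0,"tz":0,"rx":0,"ry":0,"rz":0,"grip":80}])

```text
t: 3.43
eef_pos: [574.0, 128.3, 139.5]
tcp_rot: [-1.57, 0.007, 0.232]
ft_force: [-0.3, 0.4, -0.2]
opening: 0.805
```

```bash
python3 - <<'E'
from h import *
p,_=env.read_camera("side"); crop("side",p,205,260,50,6,"pics/cs1.png")
s=env.state(); print(s["eef_pos"],s["tcp_rot"])
E
```

```text
[575.15524081 128.28484832 142.02428324] [-1.57042983  0.00384839  0.23286278]
```

View pics/cs1.png

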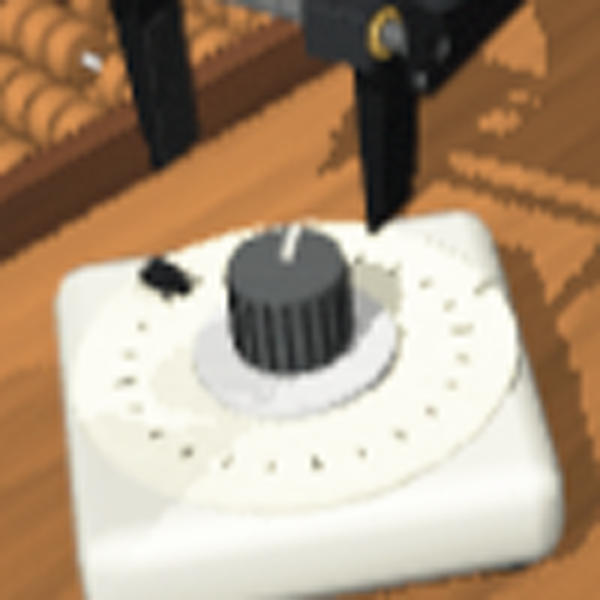

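The side view shows the open jaws straddling the knob, which is at about (290,265) in the crop. Next I descend and grip.

move_arm(rows=[{"tx":0,"ty":3.1,"tz":0,"rx":0,"ry":0,"rz":0,"grip":80},{"tx":0,"ty":3.0,"tz":0,"rx":0,"ry":0,"rz":0,"grip":70},{"tx":0,"ty":0,"tz":0,"rx":0,"ry":0,"rz":0,"grip":60},{"tx":0,"ty":0,"tz":0,"rx":0,"ry":0,"rz":0,"grip":55},{"tx":0,"ty":0,"tz":0,"rx":0,"ry":0,"rz":0,"grip":50}])

```text
t: 3.9
eef_pos: [577.0, 128.4, 84.8]
tcp_rot: [-1.571, -0.002, 0.235]
ft_force: [0.0, 0.6, 0.3]
opening: 0.58
```

move_arm(rows=[{"tx":0,"ty":0,"tz":0,"rx":0,"ry":0,"rz":0,"grip":45},{"tx":0,"ty":0,"tz":0,"rx":0,"ry":0,"rz":0,"grip":40},{"tx":0,"ty":0,"tz":0,"rx":0,"ry":0,"rz":0,"grip":20},{"tx":0,"ty":0,"tz":0,"rx":0,"ry":0,"rz":0,"grip":0},{"tx":0,"ty":0,"tz":0,"rx":0,"ry":0,"rz":0,"grip":0},{"tx":0,"ty":0,"tz":0,"rx":0,"ry":0,"rz":0,"grip":0}])

```text
t: 4.4
eef_pos: [575.7, 128.2, 84.2]
tcp_rot: [-1.571, -0.0, 0.236]
ft_force: [-5.7, -1.8, 10.1]
opening: 0.414
```

move_arm(rows=[{"tx":0,"ty":-0.3,"tz":0,"rx":0,"ry":0,"rz":0,"grip":0},{"tx":0,"ty":-0.3,"tz":0,"rx":0,"ry":0,"rz":0,"grip":0},{"tx":0,"ty":-0.3,"tz":0,"rx":0,"ry":0,"rz":0,"grip":0},{"tx":0,"ty":-0.3,"tz":0,"rx":0,"ry":0,"rz":0,"grip":0},{"tx":0,"ty":0,"tz":0,"rx":0,"ry":0,"rz":0,"grip":0},{"tx":0,"ty":0,"tz":0,"rx":0,"ry":0,"rz":0,"grip":0}])

```text
t: 4.9
eef_pos: [575.8, 128.2, 96.3]
tcp_rot: [-1.571, -0.0, 0.236]
ft_force: [-4.7, -3.4, 9.1]
opening: 0.414
```

```bash
python3 - <<'E'
from h import *
p,d=env.read_camera("side"); crop("side",p,205,260,50,6,"pics/cs2.png"); np.save("side2.npy",d)
s=env.state(); print(s["eef_pos"],s["tcp_rot"],s["ft_force"],s["moment"])
E
```

```text
[575.7644614  128.18579288  96.25449547] [-1.57118521e+00 -3.33395893e-04  2.36116906e-01] [-4.87217496 -2.95785816  8.85658129] [-0.63281459  1.0930513   0.0219402 ]
```

View pics/cs2.png

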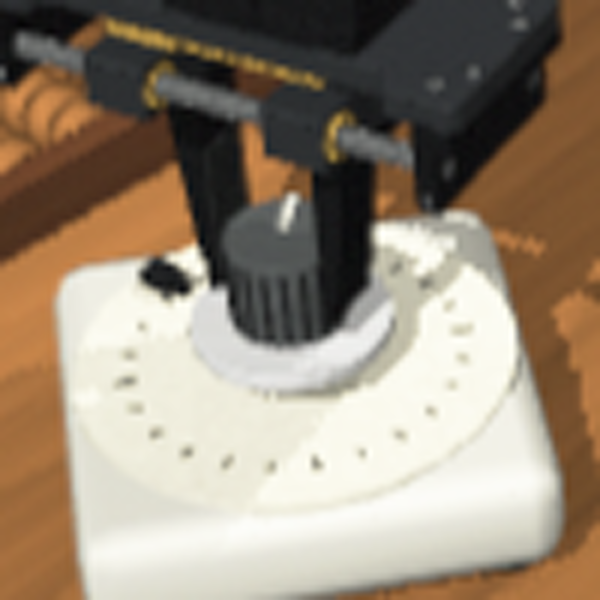

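The knob and skirt are visibly raised (skirt now off the dial, crop ~(290,345)). Next I turn it about +0.97 rad anticlockwise.

move_arm(rows=[{"tx":0,"ty":0,"tz":0,"rx":0,"ry":-0.1,"rz":0,"grip":0},{"tx":0,"ty":0,"tz":0,"rx":0,"ry":-0.1,"rz":0,"grip":0},{"tx":0,"ty":0,"tz":0,"rx":0,"ry":-0.1,"rz":0,"grip":0},{"tx":0,"ty":0,"tz":0,"rx":0,"ry":-0.1,"rz":0,"grip":0},{"tx":0,"ty":0,"tz":0,"rx":0,"ry":-0.1,"rz":0,"grip":0},{"tx":0,"ty":0,"tz":0,"rx":0,"ry":-0.1,"rz":0,"grip":0},{"tx":0,"ty":0,"tz":0,"rx":0,"ry":-0.1,"rz":0,"grip":0},{"tx":0,"ty":0,"tz":0,"rx":0,"ry":-0.1,"rz":0,"grip":0},{"tx":0,"ty":0,"tz":0,"rx":0,"ry":-0.1,"rz":0,"grip":0},{"tx":0,"ty":0,"tz":0,"rx":0,"ry":-0.07,"rz":0,"grip":0}])

```text
t: 5.78
eef_pos: [576.4, 128.6, 96.5]
tcp_rot: [-1.573, -0.001, 1.211]
ft_force: [-3.6, 0.1, 9.3]
opening: 0.41
```

move_arm(rows=[{"tx":0,"ty":0,"tz":0,"rx":0,"ry":0,"rz":0,"grip":0},{"tx":0,"ty":0,"tz":0,"rx":0,"ry":0,"rz":0,"grip":0},{"tx":0,"ty":0,"tz":0,"rx":0,"ry":0,"rz":0,"grip":0}])

```text
t: 6.03
eef_pos: [576.4, 128.6, 96.5]
tcp_rot: [-1.573, -0.001, 1.206]
ft_force: [-2.7, -0.0, 10.3]
opening: 0.412
```

```bash
python3 - <<'E'
from h import *
p,d=env.read_camera("side"); crop("side",p,205,260,50,6,"pics/cs3.png")
p,d=env.read_camera("top"); crop("top",p,194,198,50,6,"pics/ct3.png")
s=env.state(); print(s["eef_pos"],s["tcp_rot"],s["ft_force"],s["moment"])
E
```

```text
[576.41875663 128.65042987  96.52890627] [-1.57279347e+00 -1.24719047e-03  1.20598643e+00] [-2.61049816 -0.57557901  9.8837384 ] [0.08019558 0.55965071 0.05991407]
```

View pics/cs3.png

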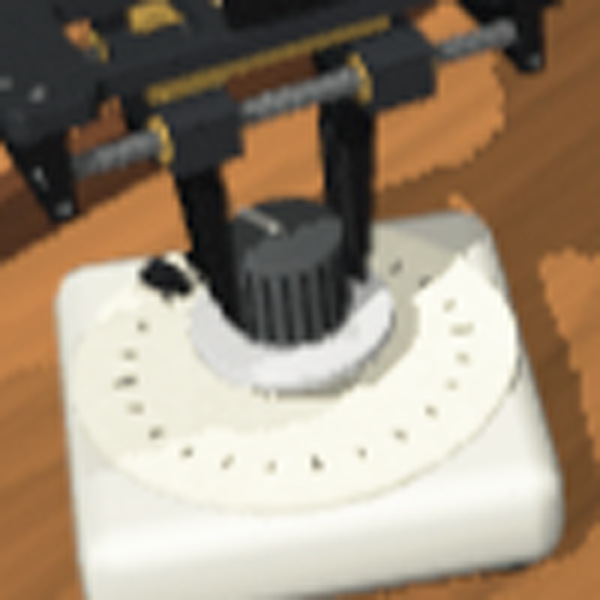

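View pics/ct3.png

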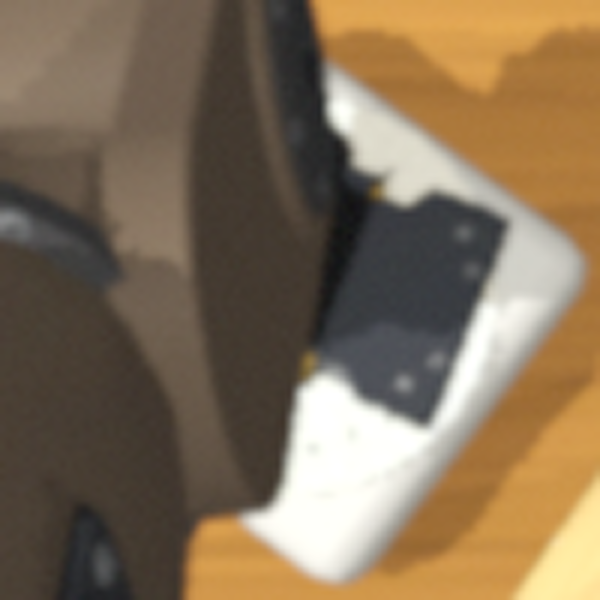

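```bash
python3 - <<'E'
from h import *
def a(oy,x0,y0,x1,y1,z):
  c=lambda x,y:(155+(x+.5)/6-.5,oy+(y+.5)/6-.5)
  A=atz("side",*c(x0,y0),z);B=atz("side",*c(x1,y1),z);v=B-A;print(A,B,np.hypot(*v[:2]),np.degrees(np.arctan2(v[1],v[0])))
a(210,283,236,249,211,101)
a(210,288,259,298,227,89)   # cs1 line initial
a(210,283,229,296,196,101)  # cs2
p,_=env.read_camera("side"); q=p[230:270,180:220]; cv2.imwrite("pics/k3.png",cv2.resize(q,None,fx=15,fy=15,interpolation=cv2.INTER_CUBIC))
E
```

```text
[573.97718512 131.46031414 101.        ] [592.54709471 129.03833631 101.        ] 18.727186631744445 -7.430848886371628
[575.86150029 128.81152439  89.        ] [585.85908654 114.60799307  89.        ] 17.36928417090017 -54.85903940613149
[576.70923191 128.83990492 101.        ] [586.45938952 113.56382931 101.        ] 18.12247387593543 -57.45140614305228
```

View pics/k3.png

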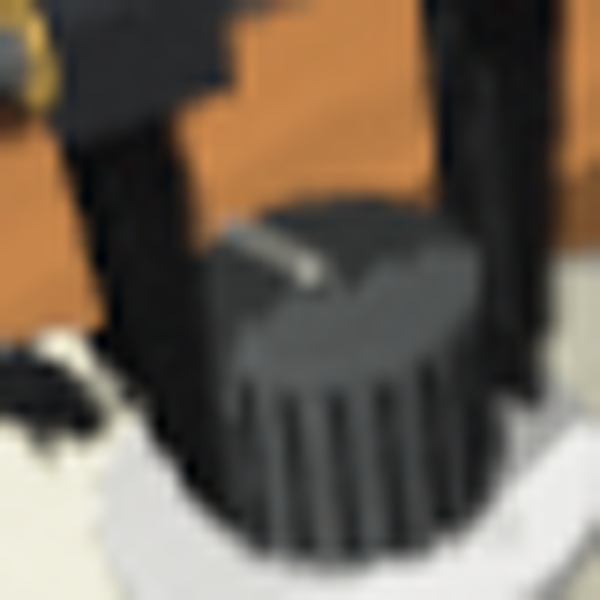

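```bash
python3 - <<'E'
from h import *
c=lambda x,y:(180+(x+.5)/15-.5,230+(y+.5)/15-.5)
A=atz("side",*c(328,285),101);B=atz("side",*c(226,222),101);v=B-A;print(A,B,np.hypot(*v[:2]),np.degrees(np.arctan2(v[1],v[0])))
for ang in(-10,-5,0,5):
  t=np.radians(ang);C=np.array([576,128.4,101.])
  for r in(0,18): 
    u,w=proj("side",C+r*np.array([np.cos(t),np.sin(t),0]));print(ang,r,(u-180+.5)*15-.5,(w-230+.5)*15-.5)
# pointer tip + nose in k3 frame
for nm,P in(("nose",[626,130.5,55]),("tip2",[626,130.1,67])):
  u,w=proj("side",P);print(nm,(u-180+.5)*15,(w-230+.5)*15)
E
```

```text
[575.40704004 131.0298536  101.        ] [595.84122519 129.92869051 101.        ] 20.463833532134363 -3.084587481147549
-10 0 339.48719720300215 273.7192632505851
-10 18 263.0040301980999 211.49963081145071
-5 0 339.48719720300215 273.7192632505851
-5 18 253.2767511443336 216.43957670185995
0 0 339.48719720300215 273.7192632505851
0 18 244.18139029424918 221.8206808103808
5 0 339.48719720300215 273.7192632505851
5 18 235.7871060717785 227.6044014715458
nose 102.95587936642619 409.829726866937
tip2 96.12970382196636 339.19036687548726
```

Side reading gives the line at about −3° and the tab at about 0.7°. The top-frame estimate leaves only about 1° to go. I'll add a small 0.045 rad and then push in.

move_arm(rows=[{"tx":0,"ty":0,"tz":0,"rx":0,"ry":-0.045,"rz":0,"grip":0},{"tx":0,"ty":0,"tz":0,"rx":0,"ry":0,"rz":0,"grip":0},{"tx":0,"ty":0,"tz":0,"rx":0,"ry":0,"rz":0,"grip":0},{"tx":0,"ty":0,"tz":0,"rx":0,"ry":0,"rz":0,"grip":0},{"tx":0,"ty":0,"tz":0,"rx":0,"ry":0,"rz":0,"grip":0}])

```text
t: 6.6
eef_pos: [576.4, 128.7, 96.6]
tcp_rot: [-1.573, -0.001, 1.251]
ft_force: [-4.1, 0.4, 9.4]
opening: 0.417
```

```bash
python3 - <<'E'
from h import *
p,d=env.read_camera("side"); q=p[230:270,180:220]; cv2.imwrite("pics/k4.png",cv2.resize(q,None,fx=15,fy=15,interpolation=cv2.INTER_CUBIC))
f,cx,cy,e,M=cam("side")
vv,uu=np.mgrid[0:420,0:560]
P=e+(np.stack([(uu-cx)/f,-(vv-cy)/f,-np.ones_like(uu)],-1)*d[...,None])@M.T
m=(np.hypot(P[...,0]-576,P[...,1]-129)<14)&(P[...,2]<115);print(np.percentile(P[m][:,2],[10,50,90]))
E
```

```text
[ 99.1198818  100.4436461  101.78077279]
```

View pics/k4.png

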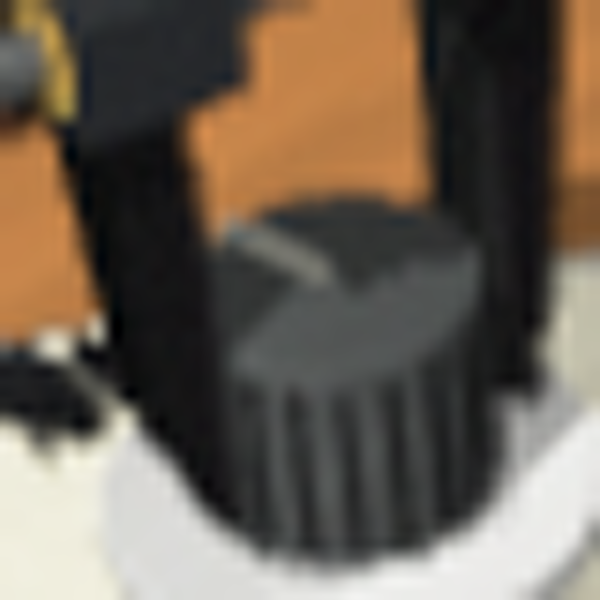

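The knob top is at about 100.5 mm, so it is out, and the line reads about +1°. Pushing in now.

move_arm(rows=[{"tx":0,"ty":0.3,"tz":0,"rx":0,"ry":0,"rz":0,"grip":0},{"tx":0,"ty":0.3,"tz":0,"rx":0,"ry":0,"rz":0,"grip":0},{"tx":0,"ty":0.3,"tz":0,"rx":0,"ry":0,"rz":0,"grip":0},{"tx":0,"ty":0.3,"tz":0,"rx":0,"ry":0,"rz":0,"grip":0},{"tx":0,"ty":0.1,"tz":0,"rx":0,"ry":0,"rz":0,"grip":0},{"tx":0,"ty":0,"tz":0,"rx":0,"ry":0,"rz":0,"grip":0},{"tx":0,"ty":0,"tz":0,"rx":0,"ry":0,"rz":0,"grip":0},{"tx":0,"ty":0,"tz":0,"rx":0,"ry":0,"rz":0,"grip":0}])

```text
t: 7.32
eef_pos: [576.3, 128.7, 83.9]
tcp_rot: [-1.573, -0.001, 1.251]
ft_force: [-7.8, 2.1, 21.6]
opening: 0.413
```

```bash
cat > kz.py <<'E'
from h import *
import sys
p,d=env.read_camera("side"); q=p[230:270,180:220]; cv2.imwrite(sys.argv[1],cv2.resize(q,None,fx=15,fy=15,interpolation=cv2.INTER_CUBIC))
f,cx,cy,e,M=cam("side")
vv,uu=np.mgrid[0:420,0:560]
P=e+(np.stack([(uu-cx)/f,-(vv-cy)/f,-np.ones_like(uu)],-1)*d[...,None])@M.T
m=(np.hypot(P[...,0]-576,P[...,1]-129)<14)&(P[...,2]<115);print(np.percentile(P[m][:,2],[10,50,90]))
print(env.state()["ft_force"],env.state()["eef_pos"])
E
python3 kz.py pics/k5.png
```

```text
[85.9565356  87.79721325 89.20341668]
[-7.57150018  0.74930916 22.9265017 ] [576.30544775 128.73697711  83.926852  ]
```

View pics/k5.png

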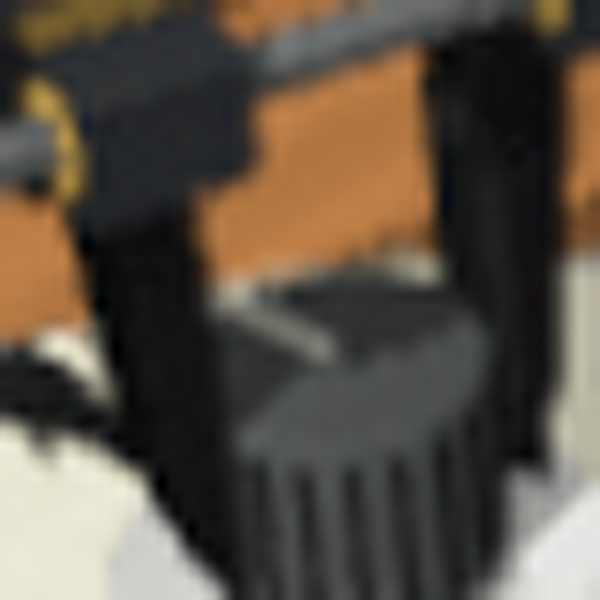

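The knob top is now at about 88 mm, so it is in. I'll release and retreat to look.

move_arm(rows=[{"tx":0,"ty":0,"tz":0,"rx":0,"ry":0,"rz":0,"grip":55},{"tx":0,"ty":0,"tz":0,"rx":0,"ry":0,"rz":0,"grip":65},{"tx":0,"ty":0,"tz":0,"rx":0,"ry":0,"rz":0,"grip":65},{"tx":0,"ty":0,"tz":0,"rx":0,"ry":0,"rz":0,"grip":65},{"tx":0,"ty":-1.0,"tz":0,"rx":0,"ry":0,"rz":0,"grip":65},{"tx":0,"ty":-3,"tz":0,"rx":0,"ry":0,"rz":0,"grip":65},{"tx":0,"ty":-4,"tz":0,"rx":0,"ry":0,"rz":0,"grip":65},{"tx":0,"ty":-4,"tz":0,"rx":0,"ry":0,"rz":0,"grip":65},{"tx":0,"ty":-4,"tz":0,"rx":0,"ry":0,"rz":0,"grip":65}])

```text
t: 8.12
eef_pos: [575.5, 128.3, 244.0]
tcp_rot: [-1.571, 0.0, 1.251]
ft_force: [0.3, -0.3, 0.2]
opening: 0.649
```

move_arm(rows=[{"tx":-3.8,"ty":0,"tz":-1.25,"rx":0,"ry":0,"rz":0,"grip":65},{"tx":-3.8,"ty":0,"tz":-1.25,"rx":0,"ry":0,"rz":0,"grip":65},{"tx":-3.8,"ty":0,"tz":-1.25,"rx":0,"ry":0,"rz":0,"grip":65},{"tx":-3.8,"ty":0,"tz":-1.25,"rx":0,"ry":0,"rz":0,"grip":65},{"tx":-3.8,"ty":0,"tz":-1.25,"rx":0,"ry":0,"rz":0,"grip":65},{"tx":-3.8,"ty":0,"tz":-1.25,"rx":0,"ry":0,"rz":0,"grip":65},{"tx":-3.8,"ty":0,"tz":-1.25,"rx":0,"ry":0,"rz":0,"grip":65},{"tx":0,"ty":0,"tz":0,"rx":0,"ry":0,"rz":0,"grip":65},{"tx":0,"ty":0,"tz":0,"rx":0,"ry":0,"rz":0,"grip":65}])

```text
t: 8.87
eef_pos: [575.0, -153.6, 241.9]
tcp_rot: [-1.571, 0.0, 1.248]
ft_force: [-0.3, 1.1, -0.2]
opening: 0.65
```

```bash
python3 kz.py pics/k6.png; python3 - <<'E'
from h import *
p,d=env.read_camera("top"); crop("top",p,194,198,50,6,"pics/ct6.png"); cv2.imwrite("pics/top6.png",p)
p,d=env.read_camera("side"); crop("side",p,205,275,50,6,"pics/cs6.png")
E
```

```text
[86.7367952  88.05498521 89.15496833]
[ 0.57862643 -0.21991309  0.23615398] [ 575.09845105 -152.11587722  241.88696583]
```

View pics/ct6.png

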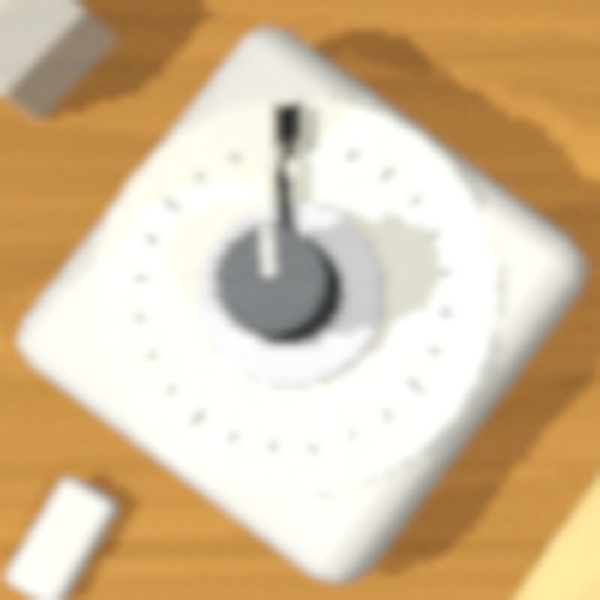

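View pics/cs6.png

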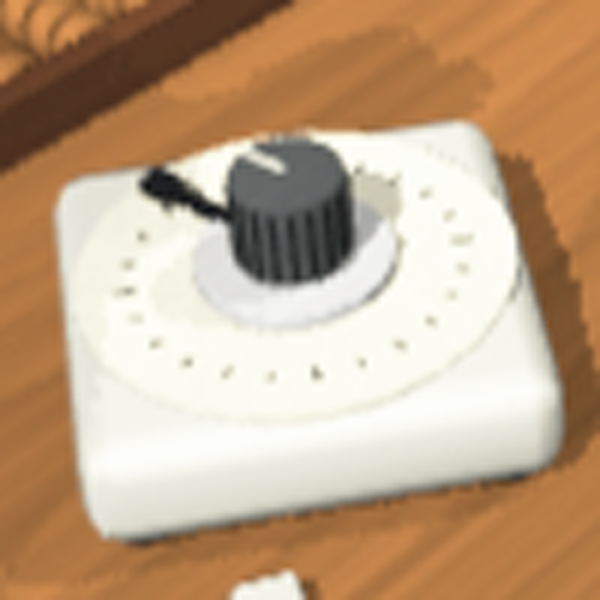

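View pics/top6.png

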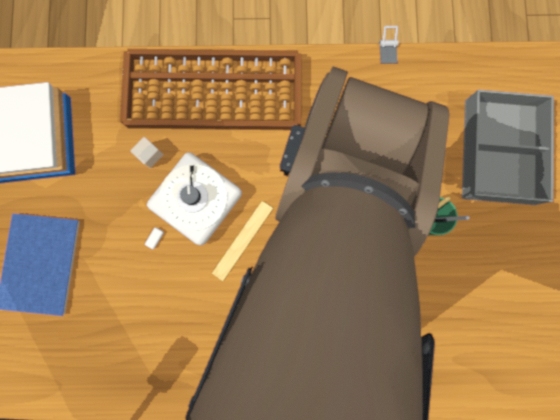

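The top view shows the pointer ending right at the tab nose, with the tip at about (284,163) and the nose at about (287,157) in the crop. That is about 2 mm apart. The tab, cube, eraser and ruler have not moved, and the knob height matches the initial "in" reading.

```bash
python3 -c "
from cell import env
print(env.job_done())"
```

```text
the job is handed in; nothing more can be done
None
```

The timer is set and the job is handed in, at about 9 s of the 38 s allowed. I gripped the white timer's knob, pulled it out 12 mm, and turned it about 1.015 rad anticlockwise to the tab. Then I pushed it back in, let go and moved the arm clear.

- **Knob out:** the side camera's depth put the knob top at about 100.5 mm before the push, against 101 mm given for fully out.
- **Knob in:** the depth reading was 88.05 mm at the end, against 88.1 mm before I started, so it is fully in.
- **Pointer at the tab:** in both camera views the pointer tip meets the tab's nose. I estimate about 2 mm between them, inside the 6 mm limit.
- **Other things:** in the final top view the tab, glass cube, eraser and ruler look unmoved. The pen cup was partly hidden by the arm, so I could not check it fully, but the tool passed well above its pens.
- **Contact at the end:** the wrist force was near 0 N after release and nothing was touched.

One check disagreed: the two cameras gave the tab's direction as 0.7° and 3.4°. I turned the knob to a value between them, and the final pictures bore it out.

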